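# Park the pressing roller on its rest and bolt it in

## Robot

A 7-joint arm with a two-finger parallel gripper is mounted at the origin on a cart in front of the work surface, level with it; the furniture and walls round the work are solid. World frame = base frame: x ahead of the robot, y to its left, z up, the work surface at z = 0. Lengths are in m, angles in rad, forces in N, time in s.
With the tool pointing down it reaches from about 0.4 to 0.9 m from the base axis. Payload 5.5 kg.
Tool frame: the origin (TCP) lies at the very end of the fingers, on their centre line; the grasp point (between the pads) lies r.grip_depth behind it (r.grip_depth is the distance from the TCP to the grasp point, in m); z points along the fingers, y is the direction in which the jaws open and shut (so a half turn about z gives the same grasp; the last joint's range is limited). The gripper opens to 92 mm and grips with 3 to 60 N. Pads are 19 mm wide; open, the fingers measure 130 mm over their backs; the gripper's body (75 mm by 190 mm) begins 47 mm behind the grasp point.
Start: joints at [-0.961, 0.501, -0.427, 1.55, 0.221, 1.138, -0.21], TCP at [0.221, 0.611, 0.206] pointing down, gripper open.
Joint ranges: [-2.88, 2.88], [-0.31, 2.03], [-1.54, 1.56], [0.2, 2.42], [-1.41, 4.55], [0.19, 2.02], [-2.57, 2.57]. Speed limits (rad/s): [2.57, 2.57, 3.14, 3.14, 3.14, 3.14, 3.14].

## Interface

Orientations are given as [roll, pitch, yaw] about the fixed x, y, z axes, in that order (R = Rz(yaw) Ry(pitch) Rx(roll)).
In Python, from workcell import monitor, eyes, close_job, r gives the robot as it stands. The module is installed in compiled form; this text tells all that it offers.
- The arm moves only by the tool move_arm, never from a script. Its argument "motion" is text: rows parted by semicolons, each of 7 numbers parted by spaces: the shift along the tool's x, y, z in m, then the turn, a rotation vector about the tool's x, y, z in rad, then the opening, from 0 (shut) to 1 (fully open). In form: x y z wx wy wz jaw; .... A call has 1 to 8 rows; each row shifts and turns the commanded pose from where the row before left it, along the tool's axes as they then stand; what a row does not reach is not made up. A row lasts 1/12 s, in which the tool goes at most 41.7 mm and 7.16 degrees, less where a joint would pass 70% of its speed; a pose out of reach is approached as far as the arm can. A call is refused whole if a number of a shift passes 0.0417 or a number of a turn 0.125, either way. A call with a gripper value outside its range is refused whole. The fingers move at their own pace and stop on an object; "grip_force" is the grip in N (left out, the last holds). Time passes only in rows, so rows that do not move let the fingers close. It gives the time, the measured TCP pose, the force and the opening at its end, in the units of the state.
- monitor.get_obs(): the state, without advancing time (a new reading comes with each control period).
- eyes.capture(name): name is "scene" or "side" or "wrist"; returns the picture (420x560x3 uint8, red, green, blue); there is no depth.
- eyes.get_calibration(name): a dict with "intrinsics" (3x3 intrinsics, pixels), "R" (3x3) and "t" (3): a world point X has camera coordinates R X + t. Camera axes: x right, y down, z forward; pixel columns grow to the right and rows downward; lengths in m; the calibration is good to about 2 mm. The wrist camera is an equidistant fisheye: a pixel r from the principal point sees the ray r / f radians off the axis. A picture is of the moment at which its call begins: read the wrist's pose just before it. get_calibration takes no time and is no camera call; for the wrist camera it gives the pose at the moment of the call.
- close_job(): hands the job in, once; it reports no verdict.
The state is a dict: "time_s": time; "qpos": joint angles; "qvel": joint speeds; "effort": joint torques, N m; "tcp_pos": TCP position; "eef_rot": TCP orientation; "contact_force": force on the tool from outside, world axes, zero at the start; "wrist_torque": the same for the moment, N m; "opening": finger opening in m.
Only numpy, scipy, OpenCV 4.12 (cv2) and the standard library are available. Lean on these libraries where they do the work, as an engineer would, in place of code of your own. Each camera call takes 0.05 s, during which the arm holds its last target. There are 200 camera calls.

## Task

Put the leather-pressing roller away by pushing only, never pinching or lifting it: with the fingertips, slowly push it up the shallow ramp of its wooden rest, over the crest and into the seat against the stop, without flicking it or letting it roll back down. When it sits still in the seat, push the red head of the side bolt fully in, so that the bolt bars the roller's way back, and draw the hand clear. Leave the thread spool, the tin and the bottle beside the rest where they stand.

Things in the scene. Friction and masses are not known exactly. Their poses are not given: they have to be found in the camera images.
- roller_rest: Fixed wooden roller rest, 255 mm long, 116 wide. Origin: on the bench under its middle; x uphill, y to the left looking uphill, z up. Floor along x (mm): front lip -130 to -122, top z 16; level landing to x -60 at z 10; ramp (7 degrees) up to the crest; seat; stop board's face at x 104, top z 62. Side rails: inner faces y +-48, 10 thick, 10 above the floor.
- crest (a point): Middle of the ramp's upper edge, at x 70, z 26 mm of the rest. Beyond it the floor steps down 2.5 mm into the level seat, which ends at the stop. Axes as the rest's.
- seat (a point): Where the roller's centre lies when it is parked: x 81, y 0, z 45.5 mm of the rest, against the stop with about 1 mm of play; the step of the crest then keeps it there. Axes as the rest's.
- roller: Loose smooth aluminium roller with two blue bands: a cylinder 44 mm in diameter, 90 long, about 0.4 kg. Origin: its centre; y is its axis, lying across the rest; x and z turn as it rolls. It starts at rest on the landing between the rails (3 mm play at each end), centre 32 mm above the bench. It rolls freely: let go on the ramp, it rolls back down.
- bolt (a joint): Steel bolt, a 10 mm rod sliding along the rest's +y behind the seated roller (3 mm to spare), at x 50, z 44 mm of the rest: 0 drawn out, 0.035 m fully in (end stop). Starts at 0 to 0.005, takes about 2 N, stays where it is left. Its steel guide block stands outside the right-hand rail at x 34 to 66, y -58 to -76, top z 58 mm.
- bolt_head (a point): Centre of the outer flat face of the bolt's red head, an upright disc 26 mm in diameter and 10 mm thick on the right-hand side of the rest, 44 mm above the bench; at y -123 mm of the rest when the bolt is at 0. Pressing this face towards the rest's +y pushes the bolt in.
- spool_navy: Bystander: reel of navy thread, 32 mm in diameter, 42 mm high, standing loose left (+y) of the rest. Origin: centre of its underside.
- rivet_tin: Bystander: round red tin, 56 mm in diameter, 35 mm high, standing loose left of the rest. Origin: centre of its underside.
- dye_brown: Bystander: brown bottle with a black cap, 34 mm in diameter, 78 mm high, standing loose left of the rest. Origin: centre of its underside.
Not all that is in view belongs to the job. Leave any purple look-alike of the roller alone.

How it is judged:
By the outcome, as a careful person would: the job done as asked, in the order asked, and still so for the second after the job is handed in, with the robot touching nothing.
It also fails if it takes over 54 s, if anything falls off the work surface, if the arm or the gripper's body presses on something with over 40 N, if the wrist force passes 120 N, or if a joint passes its speed limit or range.

## Working session

There is one attempt and no reset: what is moved stays moved. The work goes in short steps, Python scripts to look and compute and a tool call to move; the robot and the scene stay as the last step left them, time stands still between calls to the robot, and variables do not carry over. Pictures are saved under pics/ and viewed, about 8 in all and at most 12, crops included, and the job is handed in when it is done.

Besides the shell and the picture viewer there is one more tool, called after "Emit:" as a command line: name --argument value ..., lists and objects as JSON in quotes. move_arm: Moves the arm, as the interface text tells. Its arguments: {"type":"object","properties":{"motion":{"type":"string"},"grip_force":{"type":"number"}},"required":["motion"]}

```bash
mkdir -p pics; python3 - <<'E'
from workcell import monitor, eyes, r
import cv2,numpy as np
o=monitor.get_obs();print({k:np.round(v,3) for k,v in o.items()}, r.grip_depth)
for n in("scene","side"):
    cv2.imwrite(f"pics/{n}0.png",eyes.capture(n)[:,:,::-1]);c=eyes.get_calibration(n);print(n,c["intrinsics"].round(1).tolist(),c["R"].round(3).tolist(),c["t"].round(3))
E
```

```text
{'time_s': np.float64(0.0), 'qpos': array([-0.961,  0.502, -0.427,  1.551,  0.221,  1.138, -0.21 ]), 'qvel': array([ 0.   , -0.001, -0.001, -0.001,  0.   ,  0.   , -0.   ]), 'effort': array([-1.0000e-03, -5.6658e+01, -5.8170e+00, -2.7913e+01, -6.9000e-02,
        3.0000e-02,  0.0000e+00]), 'tcp_pos': array([0.221, 0.611, 0.205]), 'eef_rot': array([-3.14 , -0.   ,  2.795]), 'contact_force': array([ 0.086, -0.468, -0.584]), 'wrist_torque': array([ 0.003, -0.022,  0.005]), 'opening': np.float64(0.092)} 0.0188
scene [[434.2, 0.0, 279.3], [0.0, 434.2, 202.4], [0.0, 0.0, 1.0]] [[0.528, -0.849, 0.015], [-0.646, -0.414, -0.642], [0.551, 0.329, -0.767]] [-0.463  0.372  0.606]
side [[483.0, 0.0, 292.9], [0.0, 483.0, 205.5], [0.0, 0.0, 1.0]] [[-0.968, -0.251, -0.021], [-0.096, 0.447, -0.889], [0.232, -0.859, -0.457]] [0.54  0.172 0.683]
```

View pics/scene0.png

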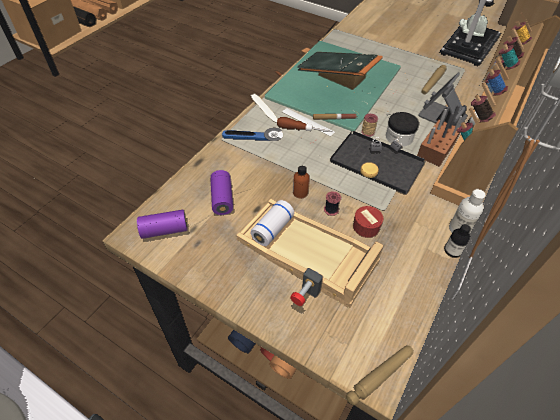

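View pics/side0.png

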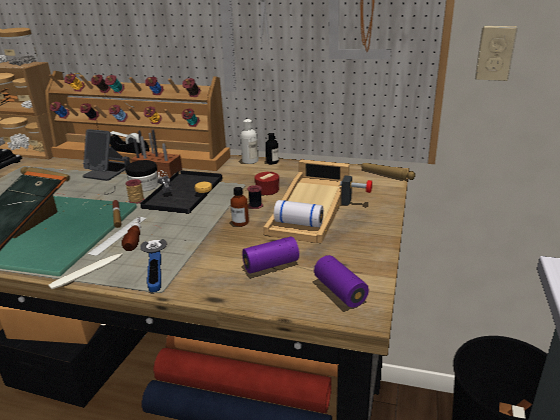

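The scene view shows the rest at around (310,250), with the white roller at its downhill end (272,222) and the red bolt head at (298,299). The bottle, spool and tin stand on the far side. The purple look-alikes are at (162,223) and (221,192). Next I'll crop and enlarge for corners.

```bash
python3 - <<'E'
import cv2,numpy as np
a=cv2.imread("pics/scene0.png")[155:315,225:395];b=cv2.imread("pics/side0.png")[150:250,220:385]
a=cv2.resize(a,None,fx=3.5,fy=3.5,interpolation=cv2.INTER_CUBIC)
cv2.imwrite("pics/a.png",a)
b=cv2.resize(b,None,fx=4.5,fy=4.5,interpolation=cv2.INTER_CUBIC);cv2.imwrite("pics/b.png",b);print(a.shape,b.shape)
E
```

```text
(560, 595, 3) (450, 742, 3)
```

View pics/a.png

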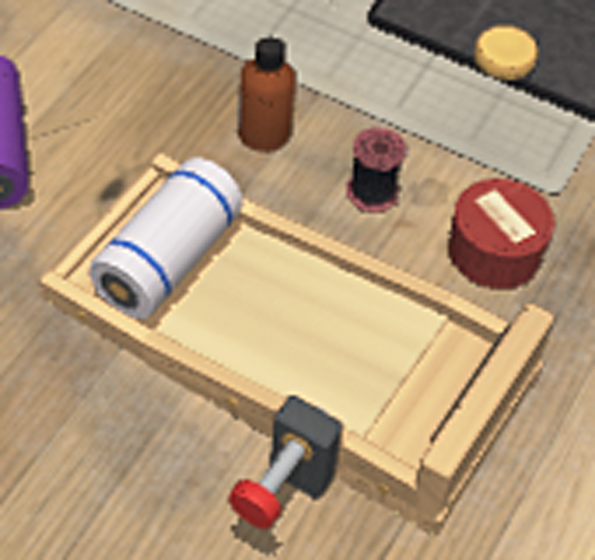

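View pics/b.png

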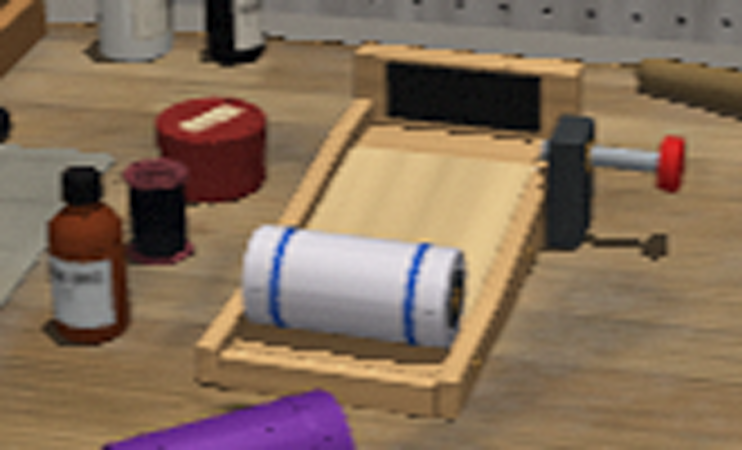

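```bash
cat > h.py <<'E'
from workcell import monitor, eyes, r
import numpy as np, cv2
from scipy.optimize import least_squares
C={n:eyes.get_calibration(n) for n in("scene","side")}
def proj(n,X):
    c=C[n];p=(c["R"]@np.atleast_2d(X).T).T+c["t"];q=p@np.array(c["intrinsics"]).T;return q[:,:2]/q[:,2:]
def plane(n,uv,z):
    c=C[n];d=c["R"].T@np.linalg.solve(c["intrinsics"],[*uv,1]);o=-c["R"].T@c["t"];return o+d*(z-o[2])/d[2]
E
python3 - <<'E'
from h import *
f=lambda x,y:((x+.5)/3.5-.5+225,(y+.5)/3.5-.5+155)
g=lambda x,y:((x+.5)/4.5-.5+220,(y+.5)/4.5-.5+150)
L=[("scene",f(158,156),(-130,58,20)),("scene",f(42,281),(-130,-58,20)),("scene",f(447,317),(70,48,26)),
("scene",f(528,306),(104,58,62)),("scene",f(422,462),(104,-58,62)),("scene",f(290,396),(34,-58,58)),("scene",f(341,430),(66,-76,58)),
("side",g(357,66),(104,58,62)),("side",g(582,76),(104,-58,62)),("side",g(197,350),(-130,58,20)),("side",g(460,384),(-130,-58,20))]
def w(p,X):
    c,s=np.cos(p[2]),np.sin(p[2]);X=np.array(X)/1000;return np.array([p[0]+c*X[0]-s*X[1],p[1]+s*X[0]+c*X[1],X[2]])
def res(p):return np.concatenate([proj(n,w(p,X))[0]-uv for n,uv,X in L])
q0=plane("scene",L[0][1],.02);q1=plane("scene",L[1][1],.02);print(q0,q1,plane("scene",L[3][1],.062),plane("scene",L[4][1],.062))
d=q0-q1;yaw=np.arctan2(-d[0],d[1]);x0=(q0+q1)/2
s=least_squares(res,[x0[0]+.13*np.cos(yaw),x0[1]+.13*np.sin(yaw),yaw],loss="soft_l1")
p=s.x;print("rest",p.round(4),np.degrees(p[2]));print(res(p).reshape(-1,2).round(1))
np.save("rest.npy",p)
for nm in[(-95,0,32),(81,0,45.5),(50,-123,44),(50,-118,44)]:print(nm,w(p,nm).round(4),proj("scene",w(p,nm)).round(1),proj("side",w(p,nm)).round(1))
for n in C:
    im=cv2.imread(f"pics/{n}0.png");h=cv2.cvtColor(im,cv2.COLOR_BGR2HSV)
    m=((h[...,0]<6)|(h[...,0]>174))&(h[...,1]>200)&(h[...,2]>130)
    k,l,st,ce=cv2.connectedComponentsWithStats(m.astype(np.uint8))
    for i in range(1,k):
        if st[i,4]>30:print(n,st[i],ce[i].round(1))
# bystanders on table
for nm,uv in[("bottle",f(266,143)),("spool",f(372,200)),("tin",f(497,277))]:print(nm,plane("scene",uv,0).round(3))
for nm,uv in[("purple1",(162,223)),("purple2",(221,192))]:print(nm,plane("scene",uv,.03).round(3))
c=C["scene"];print("cam",-c["R"].T@c["t"])
E
```

```text
[ 0.64384754 -0.12149694  0.02      ] [ 0.5323132  -0.11646157  0.02      ] [ 0.63156082 -0.35752313  0.062     ] [ 0.52020368 -0.35144361  0.062     ]
rest [ 0.5825 -0.2481 -1.6205] -92.8498320674112
[[ 0.7 -1. ]
 [-0.8  0.2]
 [ 0.7  0.7]
 [-0.5 -2.1]
 [-1.5 -0.3]
 [ 0.9 -1. ]
 [-3.4  6.2]
 [-0.4 -3.8]
 [-0.5 -1.2]
 [ 0.4 -2.3]
 [ 0.6 -1.8]]
(-95, 0, 32) [ 0.5872 -0.1532  0.032 ] [[267.8 220.4]] [[297.8 215. ]]
(81, 0, 45.5) [ 0.5785 -0.329   0.0455] [[347.2 260.8]] [[320.6 173.5]]
(50, -123, 44) [ 0.4572 -0.2919  0.044 ] [[295.2 303.3]] [[373.4 185.7]]
(50, -118, 44) [ 0.4622 -0.2922  0.044 ] [[296.8 301.1]] [[371.1 185.4]]
side [367 181   5   8  31] [368.7 184.1]
bottle [ 0.703 -0.163  0.   ]
spool [ 0.698 -0.239  0.   ]
tin [ 0.687 -0.326  0.   ]
purple1 [0.472 0.018 0.03 ]
purple2 [ 0.599 -0.03   0.03 ]
cam [ 0.15141765 -0.43876588  0.71025087]
```

Emit:
move_arm --motion "-0.0293 -0.0267 0 0 0 0 0.45;-0.0293 -0.0267 0 0 0 0 0.45;-0.0293 -0.0267 0 0 0 0 0.45;-0.0293 -0.0267 0 0 0 0 0.45;-0.0293 -0.0267 0 0 0 0 0.45;-0.0293 -0.0267 0 0 0 0 0.45;-0.0293 -0.0267 0 0 0 0 0.45;-0.0293 -0.0267 0 0 0 0 0.45"

```text
time_s: 0.77
tcp_pos: [0.3691, 0.3287, 0.2056]
eef_rot: [-3.141, -0.0, 2.795]
contact_force: [0.4, 0.8, 0.6]
opening: 0.0439
```

Emit:
move_arm --motion "-0.0293 -0.0267 0 0 0 0 0.45;-0.0293 -0.0267 0 0 0 0 0.45;-0.0293 -0.0267 0 0 0 0 0.45;-0.0293 -0.0267 0 0 0 0 0.45;-0.0293 -0.0267 0 0 0 0 0.45;-0.0293 -0.0267 0 0 0 0 0.45;-0.0293 -0.0267 0 0 0 0 0.45;-0.0293 -0.0267 0 0 0 0 0.45"

```text
time_s: 1.43
tcp_pos: [0.5169, 0.0483, 0.2057]
eef_rot: [-3.141, -0.0, 2.795]
contact_force: [0.9, 1.3, 0.2]
opening: 0.0415
```

Emit:
move_arm --motion "0 0 0 0 0 0.125 0.45;0 0 0 0 0 0.125 0.45;0 0 0 0 0 0.125 0.45;0 0 0 0 0 0.125 0.45;0 0 0 0 0 0.125 0.45;0 0 0 0 0 0.125 0.45;0 0 0 0 0 0.125 0.45;0 0 0 0 0 0.125 0.45"

```text
time_s: 2.1
tcp_pos: [0.5162, 0.0502, 0.2054]
eef_rot: [-3.141, -0.0, 1.789]
contact_force: [0.1, 1.0, -0.7]
opening: 0.0414
```

Emit:
move_arm --motion "0 0 0 0 0 0.125 0.45;0 0 0 0 0 0.125 0.45;0 0 0 0 0 0.02 0.45;-0.035 0.02 0 0 0 0 0.45;-0.035 0.02 0 0 0 0 0.45;-0.035 0.02 0 0 0 0 0.45;-0.035 0.02 0 0 0 0 0.45;0 0 0 0 0 0 0.45"

```text
time_s: 2.77
tcp_pos: [0.5919, -0.1038, 0.2057]
eef_rot: [3.14, 0.006, 1.518]
contact_force: [0.6, -0.9, 0.1]
opening: 0.0415
```

```bash
python3 - <<'E'
from h import *
c=eyes.get_calibration("wrist");im=eyes.capture("wrist")[:,:,::-1];cv2.imwrite("pics/w1.png",im)
np.savez("w1.npz",**c);print(c);cv2.imwrite("pics/s1.png",eyes.capture("scene")[:,:,::-1])
print(monitor.get_obs()["tcp_pos"],monitor.get_obs()["eef_rot"])
E
```

```text
{'intrinsics': array([[325.1922621 ,   0.        , 279.04055293],
       [  0.        , 325.1922621 , 206.9617269 ],
       [  0.        ,   0.        ,   1.        ]]), 'R': array([[ 0.998581  , -0.05320491,  0.00228534],
       [-0.05166786, -0.95755138,  0.28359441],
       [-0.01290028, -0.28331007, -0.9589416 ]]), 't': array([-0.59709759, -0.10596368,  0.36746433])}
[ 0.58990307 -0.09573111  0.20510288] [-3.14051779e+00  5.92466097e-04  1.52307418e+00]
```

View pics/w1.png

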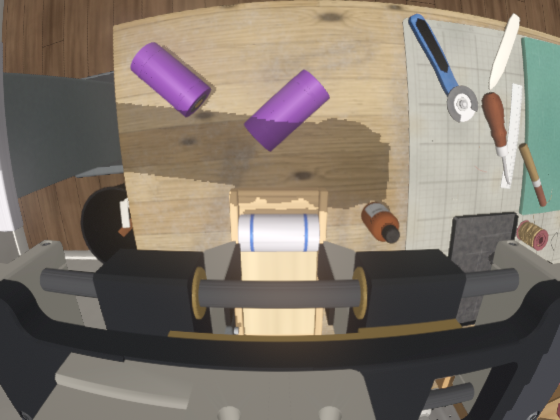

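```bash
cat >> h.py <<'E'
def wray(c,uv):
    K=c["intrinsics"];v=(np.array(uv)-[K[0,2],K[1,2]])/K[0,0];t=np.hypot(*v)
    d=np.array([*(v/t*np.sin(t)),np.cos(t)]);return -c["R"].T@c["t"],c["R"].T@d
def wplane(c,uv,z):
    o,d=wray(c,uv);return o+d*(z-o[2])/d[2]
E
python3 - <<'E'
from h import *
c=dict(np.load("w1.npz"))
im=cv2.imread("pics/w1.png");h=cv2.cvtColor(im,cv2.COLOR_BGR2HSV)
m=((h[...,1]<60)&(h[...,2]>150)).astype(np.uint8);m[:205]=0;m[260:]=0;m[:,:225]=0;m[:,335:]=0
m2=((h[...,0]>100)&(h[...,0]<125)&(h[...,1]>120)).astype(np.uint8);m2[:205]=0;m2[260:]=0;m2[:,:225]=0;m2[:,335:]=0
m|=m2
k,l,st,ce=cv2.connectedComponentsWithStats(cv2.morphologyEx(m,cv2.MORPH_CLOSE,np.ones((3,3))));i=1+st[1:,4].argmax()
print(st[i],ce[i]);x,y,w_,h_=st[i][:4]
for s,uv in[("top edge",(279,y)),("bot edge",(279,y+h_)),("L",(x,y+h_/2)),("R",(x+w_,y+h_/2))]:print(s,wplane(c,uv,.032).round(4))
L=wplane(c,(231,192),.02);R=wplane(c,(327,192),.02);print("rail corners",L,R)
p=np.load("rest.npy");w=lambda X:np.array([p[0]+np.cos(p[2])*X[0]-np.sin(p[2])*X[1],p[1]+np.sin(p[2])*X[0]+np.cos(p[2])*X[1],X[2]])
print(w((-.13,-.058,.02)),w((-.13,.058,.02)))
sl=c["R"]@L
# roller tangent planes: angles in camera-y/z
o=-c["R"].T@c["t"];print("cam",o)
E
```

```text
[ 225  213   95   47 3171] [276.44307789 233.81141596]
top edge [ 0.5904 -0.1402  0.032 ]
bot edge [ 0.5872 -0.1991  0.032 ]
L [ 0.5256 -0.1657  0.032 ]
R [ 0.6367 -0.1716  0.032 ]
rail corners [ 0.53595365 -0.11553696  0.02      ] [ 0.6471596  -0.12152521  0.02      ]
[ 0.53105798 -0.11539895  0.02      ] [ 0.64691452 -0.12116628  0.02      ]
cam [ 0.59551579 -0.02912785  0.38379211]
```

The wrist view shows the roller at (279,232) and the rail corners at (231,192) and (327,192). These agree with the fitted rest pose to within 5 mm. Next I'll descend behind the roller.

Emit:
move_arm --motion "-0.019 0 0.03 0 0 0 0.35;0 0 0.03 0 0 0 0.35;0 0 0.03 0 0 0 0.35;0 0 0.03 0 0 0 0.35;0 0 0.03 0 0 0 0.35;0 0 0.02 0 0 0 0.35;0 0 0.01 0 0 0 0.35;0 0 0 0 0 0 0.35"

```text
time_s: 3.53
tcp_pos: [0.5867, -0.11, 0.0233]
eef_rot: [-3.136, -0.002, 1.528]
contact_force: [0.1, -0.5, -0.3]
opening: 0.0324
```

```bash
python3 - <<'E'
from h import *
a=eyes.capture("scene")[:,:,::-1][140:300,215:375];b=eyes.capture("side")[:,:,::-1][150:250,230:390]
a=cv2.resize(a,(480,480),interpolation=2);b=cv2.resize(b,(768,480),interpolation=2)[:, 150:470]
cv2.imwrite("pics/c1.png",np.hstack([a,b]));o=monitor.get_obs();print(o["tcp_pos"],o["eef_rot"],o["contact_force"])
E
```

```text
[ 0.58960849 -0.11127508  0.02643599] [ 3.14122378e+00 -5.31180406e-04  1.52670215e+00] [-0.34473585 -0.90247719  0.30139783]
```

View pics/c1.png

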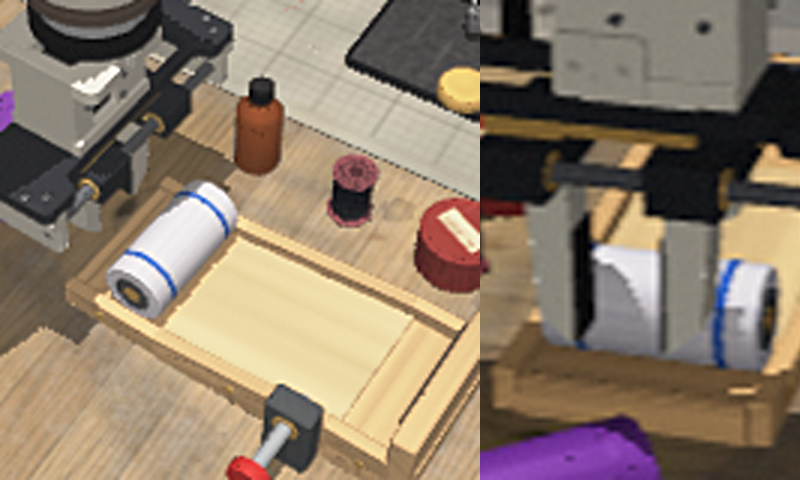

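Emit:
move_arm --motion "-0.004 0 0.004 0 0 0 0.35;-0.004 0 0 0 0 0 0.35;-0.003 0 0 0 0 0 0.35;-0.002 0 0 0 0 0 0.35;-0.001 0 0 0 0 0 0.35;-0.001 0 0 0 0 0 0.35;-0.001 0 0 0 0 0 0.35;-0.001 0 0 0 0 0 0.35"

```text
time_s: 4.3
tcp_pos: [0.5885, -0.1292, 0.0219]
eef_rot: [3.142, -0.0, 1.525]
contact_force: [0.7, 0.1, -0.9]
opening: 0.0322
```

Emit:
move_arm --motion "-0.001 0 0 0 0 0 0.35;-0.001 0 0 0 0 0 0.35;-0.001 0 0 0 0 0 0.35;-0.001 0 0 0 0 0 0.35;-0.001 0 0 0 0 0 0.35;-0.001 0 0 0 0 0 0.35;-0.0015 0 0 0 0 0 0.35;-0.0015 0 0 0 0 0 0.35"

```text
time_s: 4.97
tcp_pos: [0.5883, -0.1368, 0.0224]
eef_rot: [3.142, -0.002, 1.526]
contact_force: [-1.5, 5.6, 10.5]
opening: 0.0322
```

Emit:
move_arm --motion "-0.0015 0 0 0 0 0 0.35;-0.0015 0 0 0 0 0 0.35;-0.0015 0 0 0 0 0 0.35;-0.0015 0 0 0 0 0 0.35;-0.0015 0 0 0 0 0 0.35;-0.0015 0 0 0 0 0 0.35;-0.0015 0 0 0 0 0 0.35;-0.0015 0 0 0 0 0 0.35"

```text
time_s: 5.63
tcp_pos: [0.5881, -0.1451, 0.0248]
eef_rot: [-3.141, -0.006, 1.528]
contact_force: [-9.2, 12.2, 29.7]
opening: 0.032
```

```bash
python3 - <<'E'
from h import *
a=eyes.capture("scene")[:,:,::-1][140:300,215:375];b=eyes.capture("side")[:,:,::-1][150:250,230:390]
a=cv2.resize(a,(480,480),interpolation=2);b=cv2.resize(b,(768,480),interpolation=2)[:, 150:470]
cv2.imwrite("pics/c2.png",np.hstack([a,b]));o=monitor.get_obs();print(o["tcp_pos"],o["eef_rot"],o["contact_force"])
E
```

```text
[ 0.58848962 -0.14584834  0.02492376] [ 3.14083958 -0.00486499  1.52732689] [-7.29935831 10.63780204 26.21118373]
```

View pics/c2.png

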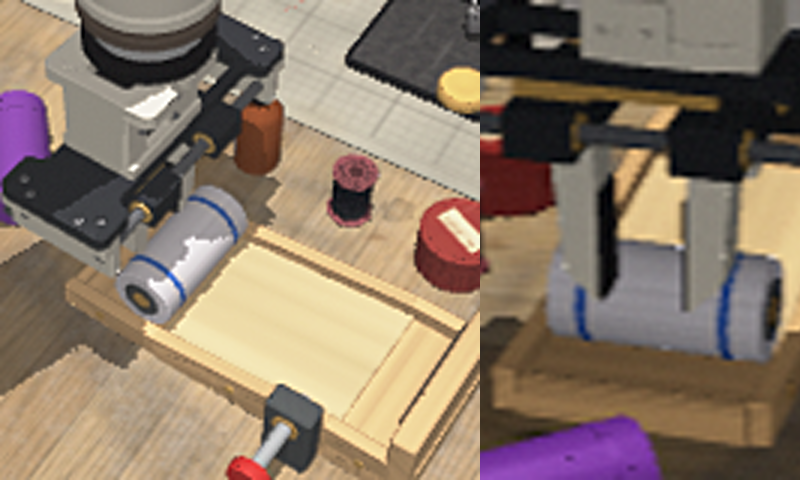

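The fingertips are on the back of the roller, but the upward force is large (26 N). Before pushing on, I'll check the tip height against the roller by projection.

```bash
python3 - <<'E'
from h import *
o=monitor.get_obs();T=o["tcp_pos"];print(T,o["opening"])
f=lambda q:((q[0]-230)*4.8+330,(q[1]-150)*4.8)
for dx in(-.035,-.016,.016,.035):
  for dy in(-.0095,.0095):
    print(dx,dy,np.round(f(proj("side",T+[dx,dy,0])[0])))
for y in(-.17,-.175,-.18):
  for x in(.5435,.6335): print("roller end centre",y,x,np.round(f(proj("side",[x,y,.032])[0])),((proj("scene",[x,y,.032])[0]-[215,140])*3).round())
E
```

```text
[ 0.58848962 -0.14584834  0.02492376] 0.03198150820835039
-0.035 -0.0095 [739. 333.]
-0.035 0.0095 [728. 356.]
-0.016 -0.0095 [693. 329.]
-0.016 0.0095 [682. 351.]
0.016 -0.0095 [616. 320.]
0.016 0.0095 [604. 343.]
0.035 -0.0095 [571. 316.]
0.035 0.0095 [558. 338.]
roller end centre -0.17 0.5435 [770. 304.] [143. 299.]
roller end centre -0.17 0.6335 [557. 282.] [217. 206.]
roller end centre -0.175 0.5435 [773. 298.] [150. 302.]
roller end centre -0.175 0.6335 [561. 276.] [223. 209.]
roller end centre -0.18 0.5435 [775. 292.] [156. 306.]
roller end centre -0.18 0.6335 [564. 271.] [230. 212.]
```

Emit:
move_arm --motion "0.003 0 0 0 0 0 0.35;0.003 0 0 0 0 0 0.35;0.003 0 0 0 0 0 0.35;0.003 0 0 0 0 0 0.35;0 0 0.003 0 0 0 0.35;0 0 0.003 0 0 0 0.35;0 0 0 0 0 0 0.35"

```text
time_s: 6.32
tcp_pos: [0.5881, -0.138, 0.0155]
eef_rot: [-3.142, -0.0, 1.526]
contact_force: [-0.2, 0.7, 0.8]
opening: 0.0323
```

Emit:
move_arm --motion "0 0 0.002 0 0 0 0.35;0 0 0 0 0 0 0.35"

```text
time_s: 6.48
tcp_pos: [0.5872, -0.1392, 0.013]
eef_rot: [-3.14, 0.001, 1.524]
contact_force: [0.3, -0.6, -0.1]
opening: 0.0322
```

Emit:
move_arm --motion "0 0 0.002 0 0 0 0.35;0 0 0 0 0 0 0.35"

```text
time_s: 6.65
tcp_pos: [0.5875, -0.1388, 0.0112]
eef_rot: [-3.141, 0.0, 1.524]
contact_force: [0.1, -0.5, 0.4]
opening: 0.0317
```

Emit:
move_arm --motion "0 0 0.002 0 0 0 0.35;0 0 0 0 0 0 0.35"

```text
time_s: 6.82
tcp_pos: [0.5877, -0.1384, 0.0094]
eef_rot: [-3.141, 0.0, 1.525]
contact_force: [0.0, 0.4, -0.5]
opening: 0.0319
```

Emit:
move_arm --motion "0 0 0.002 0 0 0 0.35;0 0 0 0 0 0 0.35"

```text
time_s: 6.98
tcp_pos: [0.5878, -0.1382, 0.0074]
eef_rot: [-3.141, -0.0, 1.525]
contact_force: [0.9, -0.0, -0.1]
opening: 0.0321
```

Emit:
move_arm --motion "0 0 0.002 0 0 0 0.35;0 0 0 0 0 0 0.35"

```text
time_s: 7.15
tcp_pos: [0.5878, -0.1382, 0.0055]
eef_rot: [-3.141, -0.0, 1.525]
contact_force: [0.2, 0.0, 0.7]
opening: 0.0322
```

Emit:
move_arm --motion "0 0 0.002 0 0 0 0.35;0 0 0 0 0 0 0.35"

```text
time_s: 7.32
tcp_pos: [0.5878, -0.1382, 0.0035]
eef_rot: [-3.141, -0.0, 1.525]
contact_force: [0.4, 0.5, 0.2]
opening: 0.032
```

```bash
python3 - <<'E'
from h import *
a=eyes.capture("scene")[:,:,::-1][140:300,215:375];b=eyes.capture("side")[:,:,::-1][150:250,230:390]
a=cv2.resize(a,(480,480),interpolation=2);b=cv2.resize(b,(768,480),interpolation=2)[:, 150:470]
cv2.imwrite("pics/c3.png",np.hstack([a,b]));o=monitor.get_obs();print(o["tcp_pos"],o["eef_rot"],o["contact_force"])
E
```

```text
[ 0.58792765 -0.13823475  0.00368444] [-3.14136864e+00 -4.87765403e-05  1.52484552e+00] [-0.5174852  -0.48147581  0.2156904 ]
```

View pics/c3.png

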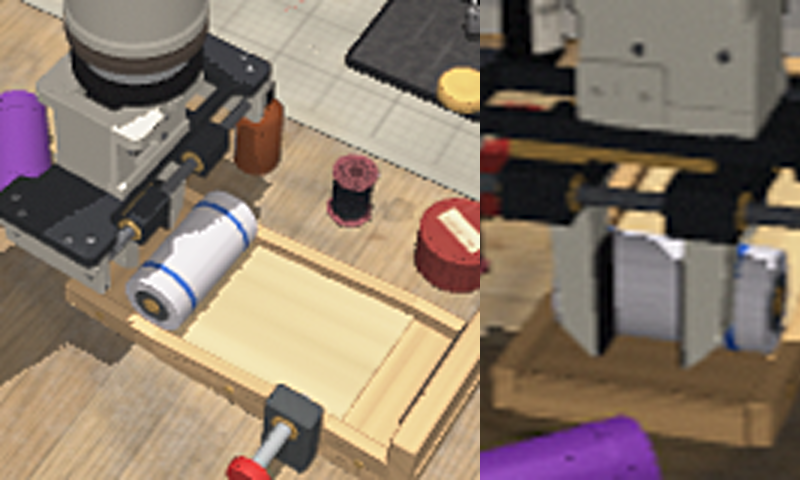

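Emit:
move_arm --motion "0 -0.002 -0.003 0 0 0 0.35;0 -0.002 -0.003 0 0 0 0.35;-0.0015 0 0 0 0 0 0.35;-0.0015 0 0 0 0 0 0.35;-0.0015 0 0 0 0 0 0.35;-0.0015 0 0 0 0 0 0.35;-0.0015 0 0 0 0 0 0.35;-0.0015 0 0 0 0 0 0.35"

```text
time_s: 8.08
tcp_pos: [0.5836, -0.1472, 0.0097]
eef_rot: [-3.142, -0.0, 1.525]
contact_force: [0.6, 0.1, 0.3]
opening: 0.0323
```

Emit:
move_arm --motion "-0.0015 0 0 0 0 0 0.35;-0.0015 0 0 0 0 0 0.35;-0.0015 0 0 0 0 0 0.35;-0.0015 0 0 0 0 0 0.35;-0.0015 0 0 0 0 0 0.35;-0.0015 0 0 0 0 0 0.35;-0.0015 0 0 0 0 0 0.35;-0.0015 0 0 0 0 0 0.35"

```text
time_s: 8.75
tcp_pos: [0.5832, -0.1589, 0.0099]
eef_rot: [3.141, -0.0, 1.525]
contact_force: [-0.8, 1.6, 1.6]
opening: 0.0325
```

Emit:
move_arm --motion "-0.002 0 -0.0002 0 0 0 0.35;-0.002 0 -0.0002 0 0 0 0.35;-0.002 0 -0.0002 0 0 0 0.35;-0.002 0 -0.0003 0 0 0 0.35;-0.002 0 -0.0003 0 0 0 0.35;-0.002 0 -0.0003 0 0 0 0.35;-0.002 0 -0.0003 0 0 0 0.35;-0.002 0 -0.0003 0 0 0 0.35"

```text
time_s: 9.42
tcp_pos: [0.5823, -0.1752, 0.0119]
eef_rot: [-3.142, -0.0, 1.525]
contact_force: [0.0, 2.2, 1.2]
opening: 0.0321
```

Emit:
move_arm --motion "-0.002 0 -0.0003 0 0 0 0.35;-0.002 0 -0.0002 0 0 0 0.35;-0.002 0 -0.0003 0 0 0 0.35;-0.002 0 -0.0002 0 0 0 0.35;-0.002 0 -0.0003 0 0 0 0.35;-0.002 0 -0.0002 0 0 0 0.35;-0.002 0 -0.0003 0 0 0 0.35;-0.002 0 -0.0002 0 0 0 0.35"

```text
time_s: 10.08
tcp_pos: [0.5816, -0.1912, 0.0139]
eef_rot: [-3.142, -0.0, 1.525]
contact_force: [-0.2, 2.4, 1.4]
opening: 0.032
```

Emit:
move_arm --motion "-0.002 0 -0.0003 0 0 0 0.35;-0.002 0 -0.0002 0 0 0 0.35;-0.002 0 -0.0003 0 0 0 0.35;-0.002 0 -0.0002 0 0 0 0.35;-0.002 0 -0.0003 0 0 0 0.35;-0.002 0 -0.0002 0 0 0 0.35;-0.002 0 -0.0003 0 0 0 0.35;-0.002 0 -0.0002 0 0 0 0.35"

```text
time_s: 10.75
tcp_pos: [0.5808, -0.2072, 0.0159]
eef_rot: [-3.142, -0.0, 1.525]
contact_force: [0.4, 1.8, 1.7]
opening: 0.032
```

Emit:
move_arm --motion "-0.002 0 -0.0003 0 0 0 0.35;-0.002 0 -0.0002 0 0 0 0.35;-0.002 0 -0.0003 0 0 0 0.35;-0.002 0 -0.0002 0 0 0 0.35;-0.002 0 -0.0003 0 0 0 0.35;-0.002 0 -0.0002 0 0 0 0.35;-0.002 0 -0.0003 0 0 0 0.35;-0.002 0 -0.0002 0 0 0 0.35"

```text
time_s: 11.42
tcp_pos: [0.5801, -0.2231, 0.0179]
eef_rot: [-3.142, -0.0, 1.525]
contact_force: [0.0, 2.0, 1.0]
opening: 0.0323
```

Emit:
move_arm --motion "-0.002 0 -0.0003 0 0 0 0.35;-0.002 0 -0.0002 0 0 0 0.35;-0.002 0 -0.0003 0 0 0 0.35;-0.002 0 -0.0002 0 0 0 0.35;-0.002 0 -0.0003 0 0 0 0.35;-0.002 0 -0.0002 0 0 0 0.35;-0.002 0 -0.0003 0 0 0 0.35;-0.002 0 -0.0002 0 0 0 0.35"

```text
time_s: 12.08
tcp_pos: [0.5794, -0.2392, 0.0199]
eef_rot: [-3.142, -0.0, 1.525]
contact_force: [0.1, 1.8, 0.4]
opening: 0.0324
```

Emit:
move_arm --motion "-0.002 0 -0.0003 0 0 0 0.35;-0.002 0 -0.0002 0 0 0 0.35;-0.002 0 -0.0003 0 0 0 0.35;-0.002 0 -0.0002 0 0 0 0.35;-0.002 0 -0.0003 0 0 0 0.35;-0.002 0 -0.0002 0 0 0 0.35;-0.002 0 -0.0003 0 0 0 0.35;-0.002 0 -0.0002 0 0 0 0.35"

```text
time_s: 12.75
tcp_pos: [0.5786, -0.2552, 0.0219]
eef_rot: [-3.142, -0.0, 1.525]
contact_force: [-0.4, 2.1, 1.5]
opening: 0.0318
```

Emit:
move_arm --motion "-0.002 0 -0.0003 0 0 0 0.35;-0.002 0 -0.0002 0 0 0 0.35;-0.002 0 -0.0003 0 0 0 0.35;-0.002 0 -0.0002 0 0 0 0.35;-0.0015 0 -0.0002 0 0 0 0.35;-0.0015 0 -0.0002 0 0 0 0.35;-0.001 0 -0.0001 0 0 0 0.35;-0.001 0 -0.0001 0 0 0 0.35"

```text
time_s: 13.42
tcp_pos: [0.578, -0.268, 0.0235]
eef_rot: [-3.142, -0.0, 1.525]
contact_force: [-0.1, 2.5, 1.1]
opening: 0.0318
```

Emit:
move_arm --motion "-0.001 0 -0.0001 0 0 0 0.35;-0.001 0 -0.0001 0 0 0 0.35;-0.001 0 -0.0001 0 0 0 0.35;-0.001 0 -0.0001 0 0 0 0.35;-0.001 0 -0.0001 0 0 0 0.35;-0.001 0 -0.0001 0 0 0 0.35;-0.001 0 -0.0001 0 0 0 0.35;-0.001 0 -0.0001 0 0 0 0.35"

```text
time_s: 14.08
tcp_pos: [0.5777, -0.2761, 0.0243]
eef_rot: [3.142, -0.0, 1.525]
contact_force: [-0.2, 2.2, 1.6]
opening: 0.0318
```

Emit:
move_arm --motion "-0.001 0 -0.0001 0 0 0 0.35;-0.001 0 -0.0001 0 0 0 0.35;-0.001 0 -0.0001 0 0 0 0.35;-0.001 0 -0.0001 0 0 0 0.35;-0.001 0 -0.0001 0 0 0 0.35;-0.001 0 -0.0001 0 0 0 0.35;-0.001 0 -0.0001 0 0 0 0.35;-0.001 0 -0.0001 0 0 0 0.35"

```text
time_s: 14.75
tcp_pos: [0.577, -0.2849, 0.025]
eef_rot: [-3.141, 0.001, 1.524]
contact_force: [0.6, 0.4, -0.0]
opening: 0.032
```

```bash
cat > v.py <<'E'
from h import *
import sys
a=eyes.capture("scene")[:,:,::-1][190:320,250:410];b=eyes.capture("side")[:,:,::-1][150:250,260:390]
a=cv2.resize(a,(480,390),interpolation=2);b=cv2.resize(b,(320,246),interpolation=2);b=np.vstack([b,np.zeros((144,320,3),np.uint8)])
cv2.imwrite(f"pics/{sys.argv[1]}.png",np.hstack([a,b]));o=monitor.get_obs();print(o["time_s"],o["tcp_pos"],o["eef_rot"],o["contact_force"])
E
python3 v.py d1
```

```text
14.85 [ 0.57701353 -0.28476698  0.02504708] [-3.14145391e+00  6.25880353e-04  1.52409016e+00] [-0.24965022  1.21112088 -0.31077481]
```

View pics/d1.png

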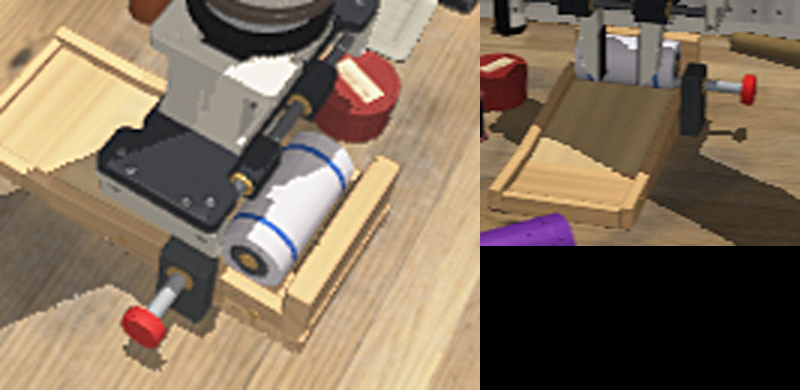

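The roller is at the upper end, end face at (250,260) in the crop, and the bolt head is at (145,325). I'll compute how far the roller is from the seat.

```bash
python3 - <<'E'
from h import *
p=np.load("rest.npy");c,s=np.cos(p[2]),np.sin(p[2])
def loc(n,uv,z):
    q=plane(n,uv,z)[:2]-p[:2];return np.round([c*q[0]+s*q[1],-s*q[0]+c*q[1]],4)
W=lambda X:np.array([p[0]+c*X[0]-s*X[1],p[1]+s*X[0]+c*X[1],X[2]])
for z in(.0455,.048):print("roller end",loc("scene",(333.3,276.7),z))
for x in(.065,.07,.075,.081):print(x,(proj("scene",W((x,-.045,.0455)))[0]-[250,190])*3)
print("fingers",W((0,0,0)),[np.round(x,4) for x in [(c*(.577-p[0])+s*(-.2848-p[1]))]])
print("head scene",loc("scene",(250+142/3,190+328/3),.044), W((.05,-.123,.044)))
E
```

```text
roller end [ 0.077  -0.0428]
roller end [ 0.0775 -0.0442]
0.065 [230.2979106  252.48040254]
0.07 [237.66101078 256.79576037]
0.075 [245.05863193 261.13135021]
0.081 [253.98168779 266.36096519]
fingers [ 0.58252285 -0.24812184  0.        ] [np.float64(0.0369)]
head scene [ 0.049  -0.1148] [ 0.45718904 -0.29194464  0.044     ]
```

Emit:
move_arm --motion "-0.001 0 0 0 0 0 0.35;-0.001 0 0 0 0 0 0.35;-0.001 0 0 0 0 0 0.35;-0.001 0 0 0 0 0 0.35;-0.001 0 0 0 0 0 0.35;-0.001 0 0 0 0 0 0.35;-0.001 0 0 0 0 0 0.35;-0.001 0 0 0 0 0 0.35"

```text
time_s: 15.52
tcp_pos: [0.5769, -0.292, 0.0251]
eef_rot: [-3.142, -0.0, 1.525]
contact_force: [-0.7, -0.4, -0.9]
opening: 0.0325
```

Emit:
move_arm --motion "-0.001 0 0 0 0 0 0.35;-0.001 0 0 0 0 0 0.35;-0.001 0 0 0 0 0 0.35;-0.001 0 0 0 0 0 0.35;0 0 0 0 0 0 0.35"

```text
time_s: 15.93
tcp_pos: [0.5768, -0.2949, 0.0251]
eef_rot: [-3.141, -0.001, 1.525]
contact_force: [-0.5, 2.5, 1.0]
opening: 0.0324
```

Emit:
move_arm --motion "-0.001 0 0 0 0 0 0.35;-0.001 0 0 0 0 0 0.35;-0.001 0 0 0 0 0 0.35;0 0 0 0 0 0 0.35;0 0 0 0 0 0 0.35"

```text
time_s: 16.35
tcp_pos: [0.5768, -0.2951, 0.025]
eef_rot: [-3.14, -0.004, 1.527]
contact_force: [-0.8, 8.3, 5.3]
opening: 0.0321
```

Emit:
move_arm --motion "0.001 0 0 0 0 0 0.35;0.001 0 0 0 0 0 0.35;0.001 0 0 0 0 0 0.35;0.002 0 0 0 0 0 0.35;0.004 0 0 0 0 0 0.35;0.006 0 0 0 0 0 0.35;0.008 0 0 0 0 0 0.35;0.008 0 0 0 0 0 0.35"

```text
time_s: 17.02
tcp_pos: [0.578, -0.2676, 0.0251]
eef_rot: [3.141, 0.0, 1.524]
contact_force: [-0.2, 1.2, 0.7]
opening: 0.032
```

Emit:
move_arm --motion "0 0 -0.02 0 0 0 0.35;0 0 -0.025 0 0 0 0.35;0 0 -0.03 0 0 0 0.35;0 0 -0.025 0 0 0 0.35;0 0 0 0 0 0 0;-0.0064 -0.0298 0 0 0 0 0;-0.0064 -0.0298 0 0 0 0 0;-0.0064 -0.0298 0 0 0 0 0"

```text
time_s: 17.68
tcp_pos: [0.4871, -0.282, 0.1248]
eef_rot: [3.141, 0.0, 1.527]
contact_force: [-1.0, -0.2, -0.4]
opening: 0.0102
```

Emit:
move_arm --motion "-0.0064 -0.0298 0 0 0 0 0;-0.0064 -0.0298 0 0 0 0 0;0 0 0 0 0 0 0;0 0 0 0 0 0 0"

```text
time_s: 18.02
tcp_pos: [0.426, -0.2932, 0.1251]
eef_rot: [-3.141, -0.0, 1.522]
contact_force: [0.8, 0.5, 0.0]
opening: 0.0002
```

```bash
python3 v.py d2
```

```text
18.1167 [ 0.4288375  -0.29257671  0.12530879] [3.14032011e+00 1.23128773e-04 1.52564878e+00] [-0.25621561 -0.23254016 -0.70692963]
```

View pics/d2.png

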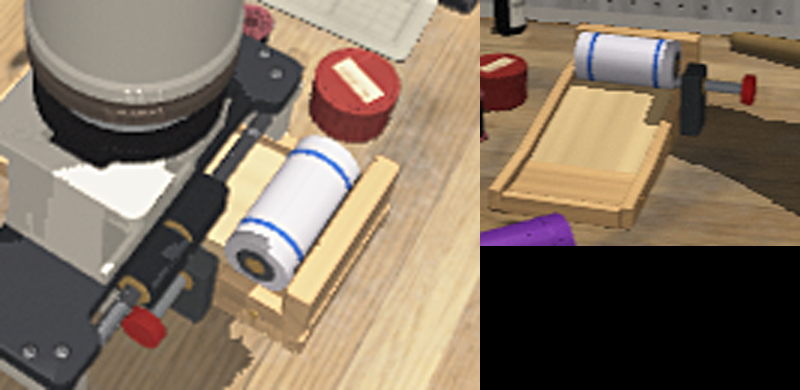

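The roller is seated against the stop (end face at (257,264)), and the red head at (145,325) is clear. Next I'll lower the closed fingers outside the head.

Emit:
move_arm --motion "0 -0.006 0 0 0 0 0;0 0 0.0275 0 0 0 0;0 0 0.0275 0 0 0 0;0 0 0.0275 0 0 0 0;0 0 0.0275 0 0 0 0;0 0 0 0 0 0 0"

```text
time_s: 18.62
tcp_pos: [0.4188, -0.2898, 0.0103]
eef_rot: [-3.134, -0.004, 1.527]
contact_force: [-0.5, 1.1, -0.1]
opening: 0.0002
```

Emit:
move_arm --motion "0 0.003 0 0 0 0 0;0 0.003 0 0 0 0 0;0 0.003 0 0 0 0 0;0 0.003 0 0 0 0 0;0 0.003 0 0 0 0 0;0 0.003 0 0 0 0 0;0 0.003 0 0 0 0 0;0 0.003 0 0 0 0 0"

```text
time_s: 19.28
tcp_pos: [0.4459, -0.294, 0.0154]
eef_rot: [-3.142, 0.0, 1.525]
contact_force: [-2.1, -0.9, 1.4]
opening: 0.0002
```

Emit:
move_arm --motion "0 0.003 0 0 0 0 0;0 0.003 0 0 0 0 0;0 0.003 0 0 0 0 0;0 0.003 0 0 0 0 0;0 0.002 0 0 0 0 0;0 0.002 0 0 0 0 0;0 0.002 0 0 0 0 0"

```text
time_s: 19.87
tcp_pos: [0.4637, -0.2948, 0.015]
eef_rot: [-3.141, 0.0, 1.525]
contact_force: [-0.8, -0.3, 1.1]
opening: -0.0
```

Emit:
move_arm --motion "0 0.002 0 0 0 0 0;0 0.002 0 0 0 0 0;0 0.002 0 0 0 0 0;0 0.0015 0 0 0 0 0;0 0.0015 0 0 0 0 0"

```text
time_s: 20.28
tcp_pos: [0.4728, -0.2952, 0.0151]
eef_rot: [-3.142, 0.0, 1.525]
contact_force: [-1.9, -1.1, 1.2]
opening: 0.0002
```

Emit:
move_arm --motion "0 0.0015 0 0 0 0 0;0 0.0015 0 0 0 0 0;0 0.0015 0 0 0 0 0;0 0.0015 0 0 0 0 0;0 0 0 0 0 0 0"

```text
time_s: 20.7
tcp_pos: [0.4762, -0.2953, 0.0149]
eef_rot: [-3.137, -0.001, 1.524]
contact_force: [-7.2, 0.5, 6.2]
opening: 0.0003
```

Emit:
move_arm --motion "0 0.0015 0 0 0 0 0;0 0.0015 0 0 0 0 0;0 0 0 0 0 0 0"

```text
time_s: 20.95
tcp_pos: [0.4762, -0.2953, 0.0148]
eef_rot: [-3.133, -0.002, 1.523]
contact_force: [-14.1, 0.7, 13.8]
opening: 0.0005
```

```bash
python3 v.py d3
```

```text
21.05 [ 0.47615856 -0.29533513  0.01480379] [-3.13285050e+00 -2.28166679e-03  1.52296332e+00] [-14.58814674   0.57776698  13.51969655]
```

View pics/d3.png

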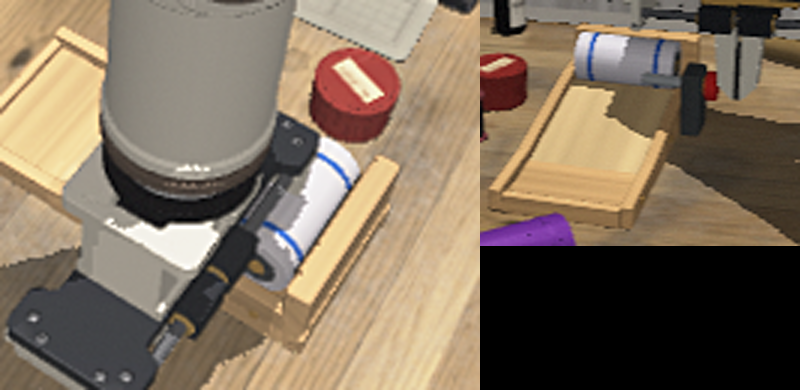

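The bolt is at its end stop: the rod (645–690,80 in the side crop) shows behind the roller and the force has risen to 14 N with no further movement. Now I'll withdraw.

Emit:
move_arm --motion "0 -0.003 0 0 0 0 0;0 -0.004 0 0 0 0 0;0 -0.008 0 0 0 0 0;0 -0.012 0 0 0 0 0;0 -0.015 0 0 0 0 0;0 -0.01 -0.02 0 0 0 0;0 0 -0.035 0 0 0 0;0 0 -0.035 0 0 0 0"

```text
time_s: 21.72
tcp_pos: [0.4278, -0.2921, 0.1049]
eef_rot: [-3.139, -0.002, 1.524]
contact_force: [1.5, 0.2, 0.6]
opening: 0.0005
```

Emit:
move_arm --motion "0.03 0 -0.03 0 0 0 0;0.035 0 -0.02 0 0 0 0;0.035 0 0 0 0 0 0;0.035 0 0 0 0 0 0;0.035 0 0 0 0 0 0;0.03 0 0 0 0 0 0;0 0 0 0 0 0 0;0 0 0 0 0 0 0"

```text
time_s: 22.38
tcp_pos: [0.4393, -0.0918, 0.1548]
eef_rot: [3.141, -0.0, 1.53]
contact_force: [-0.9, -0.7, 0.8]
opening: 0.0003
```

```bash
python3 v.py d4; python3 - <<'E'
from h import *
a=cv2.imread("pics/scene0.png").astype(int);b=eyes.capture("scene")[:,:,::-1].astype(int)
for n,(u,v) in dict(bottle=(301,182),spool=(333,203),tin=(368,222)).items():
    print(n,np.abs(a-b)[v-12:v+13,u-10:u+11].mean().round(2))
E
```

```text
22.4833 [ 0.43901652 -0.09454686  0.15466324] [3.14092357e+00 3.78115905e-04 1.52473046e+00] [0.04267414 0.0698226  0.43520309]
bottle 2.55
spool 2.81
tin 2.62
```

View pics/d4.png

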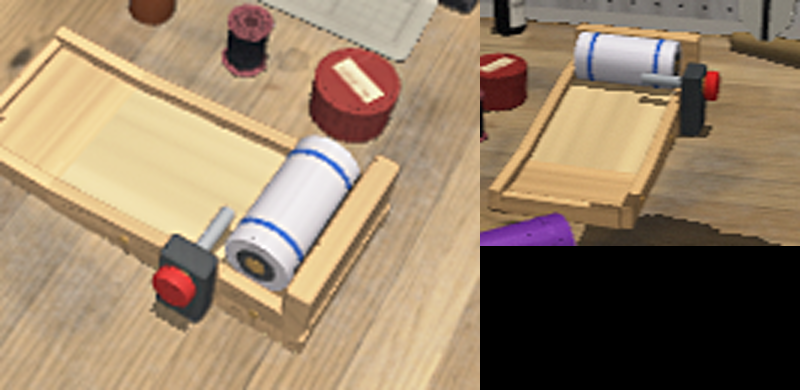

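The roller is in the seat, the bolt is fully in with its head close to the block, the bystanders are unmoved and the hand is clear.

```bash
python3 -c "
from workcell import close_job
print(close_job())"
```

```text
the job is handed in; nothing more can be done
None
```

The roller is parked in its seat against the stop, the bolt is fully in behind it, and I handed the job in at about 22.5 s.

**Roller:** I pushed it with two spread fingertips up the ramp at up to 24 mm/s and over the crest at 12 mm/s. At the stop the push force rose to 8 N with the tool no longer moving. It never rolled back on the ramp. At the crest it rolled the last few millimetres into the seat ahead of the fingers.

**Bolt:** I pushed the red head in with the closed fingers, about 2 N while sliding. At the end stop it rose to 14 N with no further travel.

**Last checks:** The final pictures show the roller still seated with the rod across its way back, and the hand clear with no contact force. The image patches at the bottle, spool and tin barely differ from the first picture.

**What disagreed:**
- **Tip height:** the fingertips stood at least 6 mm higher than the reported TCP height. My first push on the level landing therefore caught the roller too high and pressed down on it with about 30 N. I backed off, lowered the fingers and pushed again at 1–3 N. During that correction the roller moved a little further ahead on the landing.
- **Roller position:** one image estimate, taken just after the crest, put the roller about 4 mm short of the seat. The firm stop and the later pictures showed it seated.

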